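# Swipe the induction hob's power slider up to full

## Robot

A 6-joint arm with a two-finger parallel gripper is mounted at the origin on a cart in front of the work surface, level with it; the furniture and walls round the work are solid. World frame = base frame: x ahead of the robot, y to its left, z up, the work surface at z = 0. Lengths are in m, angles in rad, forces in N, time in s.
With the tool pointing down it reaches from about 0.375 to 0.925 m from the base axis. Payload 5.7 kg.
Tool frame: the origin (TCP) lies between the finger pads; the fingertips stand 14 mm ahead of it and the grasp point (between the pads) lies 5 mm behind it; x points along the fingers, y is the direction in which the jaws open and shut, and the axes are right-handed (so a half turn about x gives the same grasp; the last joint's range is limited). The gripper opens to 88 mm and grips with 3 to 60 N. Pads are 20 mm wide; open, the fingers measure 115 mm over their backs; the gripper's body (75 mm by 178 mm) begins 61 mm behind the grasp point.
Start: joints at [-1.427, 0.359, 1.51, -0, 1.272, -0.115], TCP at [0.154, -0.58, 0.237] pointing down, gripper open.
Joint ranges: [-2.97, 2.97], [-1.01, 2.36], [0.21, 2.38], [-0.96, 4.11], [0.2, 2.71], [-2.98, 2.98]. Speed limits (rad/s): [2.39, 2.39, 3.14, 3.14, 3.14, 3.14].

## Interface

Orientations are given as a unit quaternion [x, y, z, w].
In Python, from cell import arm gives the robot as it stands.
- The arm moves only by the tool arm_command, never from a script. Its argument "moves" is a list of rows, each a list of 7 numbers: the shift along the tool's x, y, z each as a share of 0.025 m, from -1 to 1, then the turn, a rotation vector about the tool's x, y, z each as a share of 0.08 rad, from -1 to 1, then the finger opening in mm, from 0 to 87.8. A call has 1 to 20 rows; each row shifts and turns the commanded pose from where the row before left it, along the tool's axes as they then stand; what a row does not reach is not made up. A row lasts 1/12 s, in which the tool goes at most 41.7 mm and 7.16 degrees, less where a joint would pass 70% of its speed; a pose out of reach is approached as far as the arm can. A call with a number of a shift or a turn outside -1 to 1 is refused whole. A call with a gripper value outside its range is refused whole. The fingers move at their own pace and stop on an object; the grip force is fixed at half the most. Time passes only in rows, so rows that do not move let the fingers close. It gives the time, the measured TCP pose, the force and the opening at its end, in the units of the state.
- arm.sense(): the state, without advancing time (a new reading comes with each control period).
- arm.snapshot(name): name is "side" or "top"; returns the picture (420x560x3 uint8, blue, green, red); there is no depth.
- arm.camera_model(name): a dict with "intrinsics" (3x3 intrinsics, pixels), "k1" (the pictures are not rectified: a ray, as slopes to the right and down, at radius r is drawn at 1 + k1 r^2 times it, then the intrinsics apply), "xyz" and "attitude" of the camera in the world. Camera axes: x right, y down, z forward; pixel columns grow to the right and rows downward; lengths in m; the calibration is good to about 2 mm. A picture is of the moment at which its call begins. camera_model takes no time and is no camera call.
- arm.finish_job(): hands the job in, once; it reports no verdict.
The state is a dict: "clock": time; "joint_positions": joint angles; "qd": joint speeds; "joint_efforts": joint torques, N m; "position": TCP position; "orientation": TCP orientation; "wrist_force": force on the tool from outside, world axes, zero at the start; "torque": the same for the moment, N m; "opening": finger opening in m.
Only numpy, scipy, OpenCV 4.12 (cv2) and the standard library are available. Lean on these libraries where they do the work, as an engineer would, in place of code of your own. Each camera call takes 0.05 s, during which the arm holds its last target.

## Task

Turn the hob up to full: with the closed fingertips lightly touching the power slider (the white bar whose marks grow from a small stroke to a large one), slide along it from the smallest mark over every mark in turn to the largest, and finish with the fingertips still resting on the largest mark, holding it down lightly. Do not touch the timer slider (the bar with equal dots), do not press hard, and leave the lid and everything else where it stands.

Things in the scene. Friction and masses are not known exactly. Their poses are not given: they have to be found in the camera images.
- hob: compact table-top induction hob, fixed: aluminium case with black glass top, 300 x 300 x 60 mm. Origin: centre of its underside, on the worktop; x points from its front (controls, towards the robot) to its back, y to its left, z up. The glass is 60 mm above the origin. A printed grey ring marks the cooking zone behind the two sliders.
- power_slider: the power slider: flat white bar 250 mm long (y), 24 wide (x), on a thin dark bed on the glass; nearer or farther of two parallel sliders 60 mm apart. Its 4 black cross strokes grow from small (6 mm, left) to large and thick (20 mm, right). Origin: centre of the bed, on the glass; x to the hob's back, y along the bar to the small stroke, z up. Bar top 8 mm above the glass untouched.
- power_bar (a joint): how far the whole white bar of the power slider is pressed down, 0 (untouched, top 8 mm above the glass) to 0.006 m (stop). It is sprung: about 0.4 N starts to sink it, 0.5 N more for each further mm, about 3.4 N puts it on its stop; it springs back up when released.
- timer_slider: the other slider (timer), same size, height, springing and colours as the power slider, parallel to it and 60 mm from it, but its four marks are equal small round dots (6 mm). To be left alone. Origin and axes as for the power slider.
- glass_lid: glass pan lid, 152 mm across, 57 mm high to the top of its black knob, loose on the cooking zone behind the sliders; origin at the centre of its underside
- salt_shaker: salt shaker, 44 mm across, 90 mm high, loose on the hob's back left corner; origin at the centre of its underside
- garlic: garlic bulb, 53 mm, loose on the worktop left of the hob; origin at its underside
- fish_tin: flat tin, 63 x 105 x 26 mm, loose on the worktop right of the hob; origin at its underside
- power_mark1: mark 1 of the power slider (the smallest stroke, the low end): a flush piece of the bar, 12 mm long, 24 wide. Origin: centre of its top face (sinks with the bar); axes as the slider's. Marks are 70 mm apart, mark 1 leftmost seen from the hob's front; the bar ends 19 mm beyond the centres of marks 1 and 4.
- power_mark2: mark 2 of the power slider (stroke of middle size): a flush piece of the bar, 12 mm long, 24 wide. Origin: centre of its top face (sinks with the bar); axes as the slider's. Marks are 70 mm apart, mark 1 leftmost seen from the hob's front; the bar ends 19 mm beyond the centres of marks 1 and 4.
- power_mark3: mark 3 of the power slider (stroke of middle size): a flush piece of the bar, 12 mm long, 24 wide. Origin: centre of its top face (sinks with the bar); axes as the slider's. Marks are 70 mm apart, mark 1 leftmost seen from the hob's front; the bar ends 19 mm beyond the centres of marks 1 and 4.
- power_mark4: mark 4 of the power slider (the largest stroke, full power): a flush piece of the bar, 12 mm long, 24 wide. Origin: centre of its top face (sinks with the bar); axes as the slider's. Marks are 70 mm apart, mark 1 leftmost seen from the hob's front; the bar ends 19 mm beyond the centres of marks 1 and 4.
- power_gap1: the plain flush stretch of the bar between marks 1 and 2, 58 mm long. Origin: centre of its top face; axes as the slider's.
- power_gap2: the plain flush stretch of the bar between marks 2 and 3, 58 mm long. Origin: centre of its top face; axes as the slider's.
- power_gap3: the plain flush stretch of the bar between marks 3 and 4, 58 mm long. Origin: centre of its top face; axes as the slider's.

How it is judged:
On the way, in this order (a step that is already met when the one before it is completed fails the run):
1. a fingertip touches mark 1 of the power slider (contact force between the fingers and power_mark1 above 0.1 N).
2. the fingertip slides on over the plain stretch between marks 1 and 2 (contact force between the fingers and power_gap1 above 0.1 N and not (contact force between the fingers and power_mark1 above 0.05 N) and not (contact force between the fingers and power_mark2 above 0.05 N)).
3. a fingertip touches mark 2 of the power slider (contact force between the fingers and power_mark2 above 0.1 N).
4. the fingertip slides on over the plain stretch between marks 2 and 3 (contact force between the fingers and power_gap2 above 0.1 N and not (contact force between the fingers and power_mark2 above 0.05 N) and not (contact force between the fingers and power_mark3 above 0.05 N)).
5. a fingertip touches mark 3 of the power slider (contact force between the fingers and power_mark3 above 0.1 N).
6. the fingertip slides on over the plain stretch between marks 3 and 4 (contact force between the fingers and power_gap3 above 0.1 N and not (contact force between the fingers and power_mark3 above 0.05 N) and not (contact force between the fingers and power_mark4 above 0.05 N)).
At the end, for the whole second after the job is handed in: the fingertips rest on the largest mark of the power slider (more than 0.2 N on it) and hold the bar down by at least 0.5 mm (contact force between the fingers and power_mark4 above 0.2 N and value of joint power_bar between 0.0005 and 0.0075 m); the arm keeps its last pose, push and grip.
It fails at once if a finger or the arm touches the timer slider (contact force between any of the fingers, the arm and timer_slider above 0.5 N).
It fails at once if the power slider is pressed hard (over 15 N) (contact force between anything else and power_slider above 15 N).
It fails at once if the lid, shaker, garlic or tin is moved or lifted (over 15 mm) (distance of any of glass_lid, salt_shaker, garlic, fish_tin from where it was at the start of the episode above 0.015 m).
It also fails if it takes over 38 s, if anything falls off the work surface, if the arm or the gripper's body presses on something with over 40 N, if the wrist force passes 120 N, or if a joint passes its speed limit or range.

## Working session

There is one attempt and no reset: what is moved stays moved. The work goes in short steps, Python scripts to look and compute and a tool call to move; the robot and the scene stay as the last step left them, time stands still between calls to the robot, and variables do not carry over. Pictures are saved under pics/ and viewed, and the job is handed in when it is done.

Besides the shell and the picture viewer there is one more tool, called after "Request:" as a command line: name --pt "numbers of a row" for each row, then --argument value for the rest. arm_command: Moves the arm, as the interface text tells. Shift numbers are shares of 0.025 m and turn numbers shares of 0.08 rad, none past 1 either way. Its arguments: {"type":"object","properties":{"moves":{"type":"array","items":{"type":"array","items":{"type":"number"}}}},"required":["moves"]}

```bash
mkdir -p pics; ls; python3 - <<'E'
from cell import arm
import cv2
s=arm.sense(); print({k:s[k] for k in ('clock','position','orientation','wrist_force','opening')})
for n in('top','side'):
    cv2.imwrite(f'pics/{n}0.png',arm.snapshot(n)); print(arm.camera_model(n))
E
```

```text
pics
{'clock': 0.0, 'position': array([ 0.15345929, -0.57938271,  0.2358185 ]), 'orientation': array([-0.70119472, -0.09187032,  0.70119571, -0.09061112]), 'wrist_force': array([0.61323275, 0.96979768, 0.0773854 ]), 'opening': 0.08752444612237534}
{'intrinsics': array([[540.99584029,   0.        , 279.99342736],
       [  0.        , 540.99584029, 212.64703132],
       [  0.        ,   0.        ,   1.        ]]), 'k1': -0.1460964560302789, 'xyz': array([ 0.393512  , -0.06194538,  1.4475106 ]), 'attitude': array([-0.69622672,  0.7140938 , -0.05075453,  0.05255826])}
{'intrinsics': array([[419.6434277 ,   0.        , 279.93154661],
       [  0.        , 419.6434277 , 205.80976247],
       [  0.        ,   0.        ,   1.        ]]), 'k1': -0.03503825349785662, 'xyz': array([0.5763719 , 0.84391206, 0.88080091]), 'attitude': array([-0.00843419,  0.9110597 , -0.41213898, -0.00636805])}
```

View pics/top0.png

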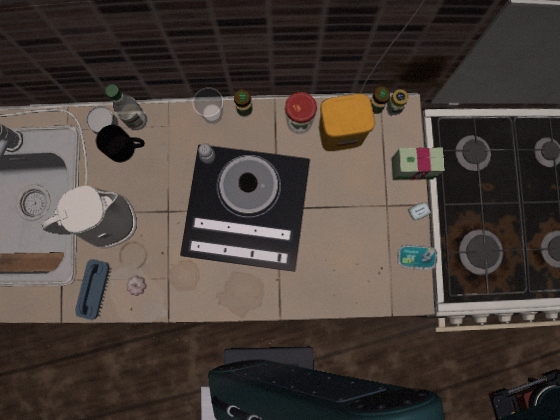

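View pics/side0.png

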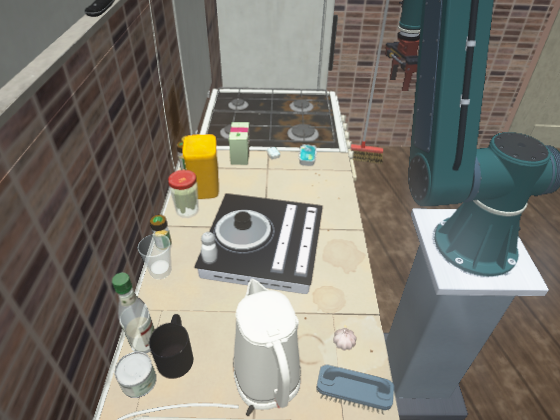

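The top view shows the hob at about (245,208), with two white bars at rows ~230 and ~252. The near bar seems to carry the growing strokes. I'll enlarge it to check, and measure the bars.

```bash
cat > h.py <<'E'
import numpy as np, cv2
from scipy.spatial.transform import Rotation as R
from cell import arm
def ray(n,uv):
    m=arm.camera_model(n);K=m['intrinsics'];k=m['k1']
    d=np.array([(uv[0]-K[0,2])/K[0,0],(uv[1]-K[1,2])/K[1,1]])
    p=d.copy()
    for _ in range(30): p=d/(1+k*(p@p))
    return np.array(m['xyz']),R.from_quat(m['attitude']).apply([p[0],p[1],1])
def onz(n,uv,z):
    o,d=ray(n,uv); return o+d*(z-o[2])/d[2]
E
python3 - <<'E'
from h import *
for n,box in(('top',(175,205,310,280)),('side',(190,190,330,295))):
    im=cv2.imread(f'pics/{n}0.png');x0,y0,x1,y1=box
    cv2.imwrite(f'pics/{n}0z.png',cv2.resize(im[y0:y1,x0:x1],None,fx=5,fy=5,interpolation=cv2.INTER_CUBIC))
    g=im.min(axis=2);m=(g>165).astype('uint8')
    m=cv2.morphologyEx(m,cv2.MORPH_CLOSE,np.ones((5,5)))
    c,_=cv2.findContours(m[y0:y1,x0:x1].copy(),cv2.RETR_EXTERNAL,cv2.CHAIN_APPROX_NONE)
    for k in c:
        if cv2.contourArea(k)<300: continue
        k=k+np.array([x0,y0]); r=cv2.minAreaRect(k); b=cv2.boxPoints(r)
        P=np.array([onz(n,q,.068) for q in b])
        print(n,r, onz(n,r[0],.068).round(4));print(P.round(4).tolist(),[np.linalg.norm(P[i]-P[i-1]).round(4) for i in range(4)])
E
```

```text
top ((238.42300415039062, 251.558349609375), (95.47539520263672, 8.642316818237305), 7.853313446044922) [0.499  0.0477 0.068 ]
[[0.5075, 0.1708, 0.068], [0.5295, 0.1677, 0.068], [0.4902, -0.0744, 0.068], [0.4685, -0.0708, 0.068]] [np.float64(0.2448), np.float64(0.0222), np.float64(0.2453), np.float64(0.022)]
top ((241.81527709960938, 228.36691284179688), (94.76032257080078, 8.651097297668457), 7.696051120758057) [0.5584 0.0381 0.068 ]
[[0.5668, 0.1609, 0.068], [0.589, 0.1579, 0.068], [0.55, -0.0838, 0.068], [0.528, -0.0802, 0.068]] [np.float64(0.2443), np.float64(0.0225), np.float64(0.2448), np.float64(0.0223)]
side ((259.5, 242.0), (104.0, 139.0), 90.0) [0.6237 0.0672 0.068 ]
[[0.8458, -0.1452, 0.068], [0.4204, -0.1592, 0.068], [0.4508, 0.2332, 0.068], [0.7799, 0.2414, 0.068]] [np.float64(0.3922), np.float64(0.4256), np.float64(0.3935), np.float64(0.3292)]
```

```bash
sleep 4
```

```text
(no output)
```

View pics/top0z.png

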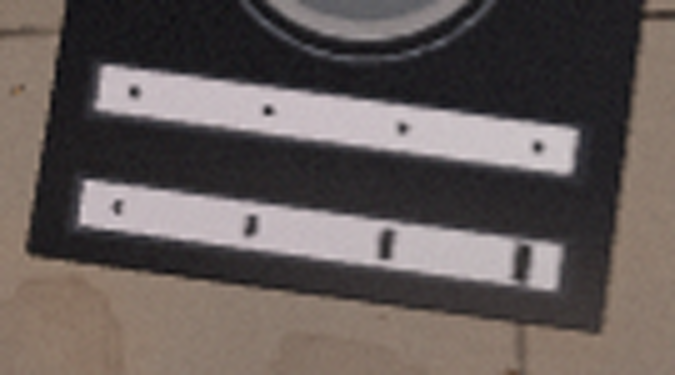

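View pics/side0z.png

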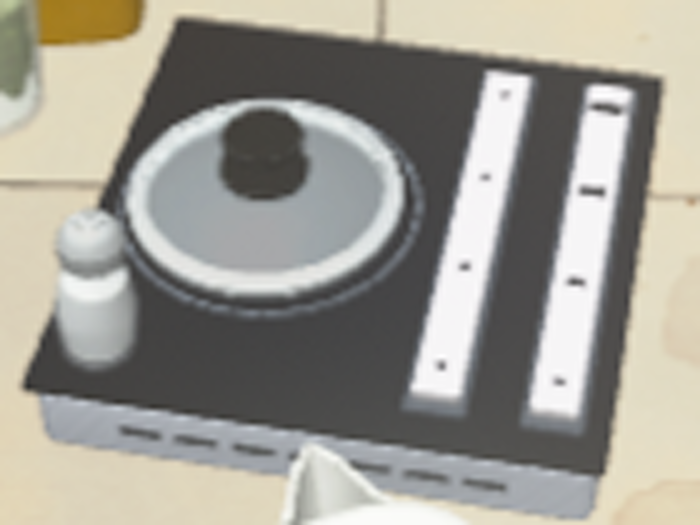

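The near bar is the power slider: its strokes grow left to right, with mark 1 at top-view pixel ~(198,246) and mark 4 at ~(279,257). The far bar has the equal dots. Next I'll cross-check the marks with both views and print the tool axes.

```bash
python3 - <<'E'
from h import *
s=arm.sense(); print(s['clock'],s['position'],s['wrist_force']);print(R.from_quat(s['orientation']).as_matrix().round(3))
for n,(x0,y0),mk in(('top',(175,205),[(117,207),(250,226),(386,244),(522,263)]),('side',(190,190),[(559,381),(576,281),(593,190),(606,107)])):
    for u,v in mk: print(n,onz(n,((u-2)/5+x0,(v-2)/5+y0),.068).round(4))
c=np.array([.499,.0477]);u=np.array([.0393,.2421]);u/=np.linalg.norm(u);print(u,np.degrees(np.arctan2(u[0],u[1])))
for k in(105,35,-35,-105):print(c+u*k/1e3)
E
```

```text
0.1 [ 0.15347198 -0.57943009  0.23590622] [-0.0637125  -0.19057426 -0.05696102]
[[-0.     0.256 -0.967]
 [ 0.002 -0.967 -0.256]
 [-1.    -0.002 -0.   ]]
top [0.5156 0.1515 0.068 ]
top [0.5043 0.0831 0.068 ]
top [0.4934 0.0136 0.068 ]
top [ 0.482  -0.0556  0.068 ]
side [0.514  0.1472 0.068 ]
side [0.5031 0.0778 0.068 ]
side [0.4913 0.0084 0.068 ]
side [ 0.4809 -0.0608  0.068 ]
[0.16023221 0.98707935] 9.220374848697995
[0.51582438 0.15134333]
[0.50460813 0.08224778]
[0.49339187 0.01315222]
[ 0.48217562 -0.05594333]
```

Request:
arm_command --pt "0 0 0 -1 0 0 0" --pt "0 0 0 -1 0 0 0" --pt "0 0 0 -1 0 0 0" --pt "0 0 0 -1 0 0 0" --pt "0 0 0 -1 0 0 0" --pt "0 0 0 -1 0 0 0" --pt "0 0 0 -1 0 0 0" --pt "0 0 0 -1 0 0 0" --pt "0 0 0 -1 0 0 0" --pt "0 0 0 -1 0 0 0" --pt "0 0 0 -1 0 0 0" --pt "0 0 0 -1 0 0 0" --pt "0 0 0 -1 0 0 0" --pt "0 0 0 -1 0 0 0" --pt "0 0 0 -0.4 0 0 0" --pt "0 0 0 0 0 0 0"

```text
clock: 1.43
position: [0.1535, -0.5796, 0.2362]
orientation: [0.538, 0.459, -0.538, 0.458]
wrist_force: [-0.9, 0.6, -0.3]
opening: 0.0003
```

```bash
cat >> h.py <<'E'
def st():
    s=arm.sense();M=R.from_quat(s['orientation']).as_matrix();p=np.array(s['position'])
    print('t',round(s['clock'],2),'p',p.round(4),'F',np.round(s['wrist_force'],2),'open',round(s['opening'],4));print(M.round(3));return p,M
E
python3 - <<'E'
from h import *
p,M=st(); t=np.array([.515,.149,.13]); print('tool mm to above mark1',(M.T@(t-p)*1000).round(1)); print(arm.sense()['joint_positions'])
E
```

```text
t 1.43 p [ 0.1535 -0.5796  0.2362] F [-0.87  0.6  -0.35] open 0.0003
[[-0.     0.987 -0.158]
 [ 0.001 -0.158 -0.987]
 [-1.    -0.    -0.001]]
tool mm to above mark1 [ 106.9  241.7 -776.6]
[-1.42710883e+00  3.59223392e-01  1.51095348e+00 -4.36597117e-05
  1.27251372e+00 -1.26822261e+00]
```

Request:
arm_command --pt "0 1 0 0 0 0 0" --pt "0 1 0 0 0 0 0" --pt "0 1 -0.5 0 0 0 0" --pt "0 1 -0.5 0 0 0 0" --pt "0 1 -1 0 0 0 0" --pt "0 1 -1 0 0 0 0" --pt "0 1 -1 0 0 0 0" --pt "0 1 -1 0 0 0 0" --pt "0 1 -1 0 0 0 0" --pt "0 0.7 -1 0 0 0 0" --pt "0 0 -1 0 0 0 0" --pt "0 0 -1 0 0 0 0" --pt "0 0 -1 0 0 0 0" --pt "0 0 -1 0 0 0 0" --pt "0 0 -1 0 0 0 0" --pt "0 0 -1 0 0 0 0" --pt "0 0 -1 0 0 0 0" --pt "0 0 -1 0 0 0 0" --pt "0 0 -1 0 0 0 0" --pt "0 0 -1 0 0 0 0"

```text
clock: 3.1
position: [0.4605, -0.1978, 0.2365]
orientation: [-0.539, -0.458, 0.539, -0.458]
wrist_force: [0.4, 0.5, 0.3]
opening: 0.0003
```

Request:
arm_command --pt "0 0 -1 0 0 0 0" --pt "0 0 -1 0 0 0 0" --pt "0 0 -1 0 0 0 0" --pt "0 0 -1 0 0 0 0" --pt "0 0 -1 0 0 0 0" --pt "0 0 -1 0 0 0 0" --pt "0.5 0 -1 0 0 0 0" --pt "0.5 0 -1 0 0 0 0" --pt "0.5 0 -1 0 0 0 0" --pt "0.5 0 -1 0 0 0 0" --pt "0 0 0 0 -1 0 0" --pt "0 0 0 0 -1 0 0" --pt "0 0 0 0 0 0 0" --pt "0 0 0 0 0 0 0"

```text
clock: 4.27
position: [0.5003, 0.049, 0.1862]
orientation: [-0.493, -0.422, 0.579, -0.494]
wrist_force: [0.3, 0.5, 0.6]
opening: 0.0003
```

```bash
python3 - <<'E'
from h import *
p,M=st(); e=p+M@np.array([.014,0,-.010]);c=p+M@np.array([.014,0,0]);print('edge',e.round(4),'tip',c.round(4))
t=np.array([.515,.149,.09]); print('edge tool mm to above mark1',(M.T@(t-e)*1000).round(1))
for n in('top','side'):cv2.imwrite(f'pics/{n}1.png',arm.snapshot(n))
im=cv2.imread('pics/side1.png');cv2.imwrite('pics/side1z.png',cv2.resize(im[130:300,190:350],None,fx=3.5,fy=3.5,interpolation=cv2.INTER_CUBIC))
E
```

```text
t 4.27 p [0.5003 0.049  0.1862] F [0.32 0.48 0.64] open 0.0003
[[-0.026  0.988 -0.155]
 [-0.156 -0.157 -0.975]
 [-0.987 -0.001  0.158]]
edge [0.5015 0.0566 0.1708] tip [0.5    0.0468 0.1724]
edge tool mm to above mark1 [  65.1   -1.1 -105. ]
```

View pics/side1z.png

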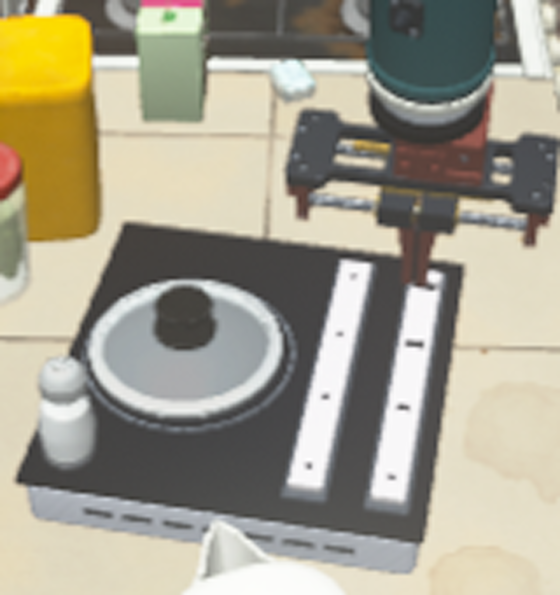

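View pics/top1.png

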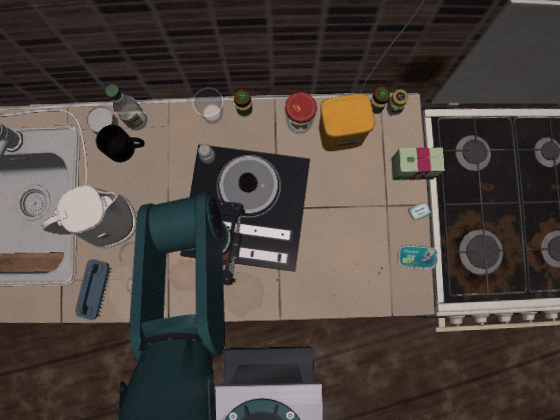

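The tip hangs over the bar. In the side view the tip end is at zoom (417,286), about pixel (309,211.5). I can compare that with the robot's own pose to settle the 4–5 mm difference between the cameras.

```bash
python3 - <<'E'
from h import *
im=cv2.imread('pics/side1.png')
cv2.imwrite('pics/side1t.png',cv2.resize(im[185:235,285:335],None,fx=12,fy=12,interpolation=cv2.INTER_NEAREST))
def proj(n,X):
    m=arm.camera_model(n);K=m['intrinsics'];q=R.from_quat(m['attitude']).inv().apply(np.array(X)-m['xyz']);a=q[:2]/q[2];a=a*(1+m['k1']*(a@a));return (K[:2,:2]@a+K[:2,2]).round(1)
for w in(-.010,-.007,0,.01): 
  M=R.from_quat(arm.sense()['orientation']).as_matrix();p=arm.sense()['position']
  print(w,proj('side',p+M@np.array([.014,0,w])))
E
```

```text
-0.01 [307.5 211.2]
-0.007 [307.6 210.3]
0 [308.  208.2]
0.01 [308.5 205.2]
```

View pics/side1t.png

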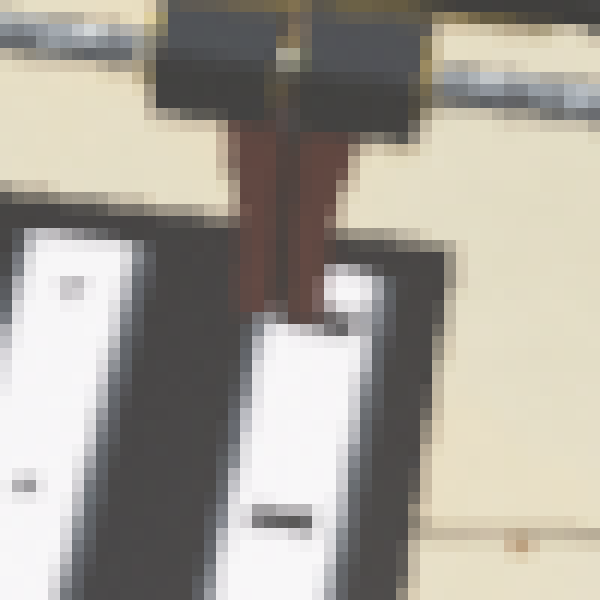

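Request:
arm_command --pt "0 0 -0.84 0 0 0 0" --pt "0 0 -0.84 0 0 0 0" --pt "0.4 0 -0.84 0 0 0 0" --pt "0.4 0 -0.84 0 0 0 0" --pt "0.4 0 -0.84 0 0 0 0" --pt "0.4 0 0 0 0 0 0" --pt "0.4 0 0 0 0 0 0" --pt "0.4 0 0 0 0 0 0" --pt "0.2 0 0 0 0 0 0" --pt "0 0 0 0 0 0 0" --pt "0 0 0 0 0 0 0"

```text
clock: 5.28
position: [0.5151, 0.139, 0.1058]
orientation: [-0.494, -0.42, 0.58, -0.493]
wrist_force: [0.3, 0.8, 0.1]
opening: 0.0004
```

```bash
python3 - <<'E'
from h import *
p,M=st(); e=p+M@np.array([.014,0,-.010]);print('edge',e.round(4))
t=np.array([.5155,.149,.0655]); print('edge tool mm to mark1',(M.T@(t-e)*1000).round(1))
t=np.array([.4825,-.059,.0655]); print('to mark4',(M.T@(t-e)*1000).round(1))
im=arm.snapshot('side');cv2.imwrite('pics/side2z.png',cv2.resize(im[220:300,260:340],None,fx=7,fy=7,interpolation=cv2.INTER_NEAREST))
E
```

```text
t 5.28 p [0.5151 0.139  0.1058] F [0.34 0.8  0.11] open 0.0004
[[-0.026  0.987 -0.158]
 [-0.157 -0.161 -0.974]
 [-0.987 -0.001  0.159]]
edge [0.5164 0.1465 0.0904]
edge tool mm to mark1 [24.2 -1.2 -6.3]
to mark4 [ 57.7  -0.4 201.7]
```

View pics/side2z.png

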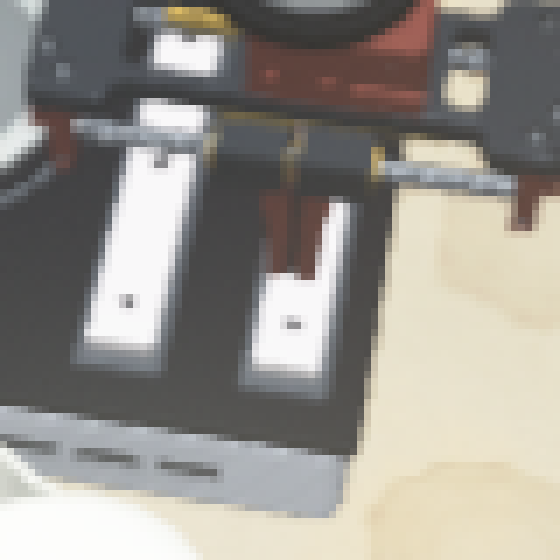

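Request:
arm_command --pt "0.3 -0.05 -0.25 0 0 0 0" --pt "0.25 0 0 0 0 0 0" --pt "0.2 0 0 0 0 0 0" --pt "0.1 0 0 0 0 0 0" --pt "0.06 0 0 0 0 0 0" --pt "0.06 0 0 0 0 0 0" --pt "0 0 0 0 0 0 0" --pt "0 0 0 0 0 0 0" --pt "0 0 0 0 0 0 0"

```text
clock: 6.08
position: [0.5144, 0.1424, 0.081]
orientation: [-0.494, -0.42, 0.58, -0.494]
wrist_force: [-1.3, 0.9, 1.5]
opening: 0.0003
```

```bash
python3 - <<'E'
from h import *
p,M=st(); e=p+M@np.array([.014,0,-.010]);print('edge',e.round(4))
t=np.array([.5155,.149,.0655]); print('edge tool mm to mark1',(M.T@(t-e)*1000).round(1))
t=np.array([.4825,-.059,.0655]); print('to mark4',(M.T@(t-e)*1000).round(1))
im=arm.snapshot('side');cv2.imwrite('pics/side3z.png',cv2.resize(im[220:300,260:340],None,fx=7,fy=7,interpolation=cv2.INTER_NEAREST))
st()
E
```

```text
t 6.08 p [0.5144 0.1424 0.081 ] F [-1.26  0.87  1.51] open 0.0003
[[-0.025  0.987 -0.157]
 [-0.157 -0.159 -0.975]
 [-0.987 -0.     0.159]]
edge [0.5156 0.1499 0.0656]
edge tool mm to mark1 [0.3 0.  0.9]
to mark4 [ 33.8   0.6 208.8]
t 6.13 p [0.5144 0.1424 0.081 ] F [-0.9  0.3  1.9] open 0.0004
[[-0.025  0.987 -0.157]
 [-0.157 -0.159 -0.975]
 [-0.987  0.     0.159]]
```

View pics/side3z.png

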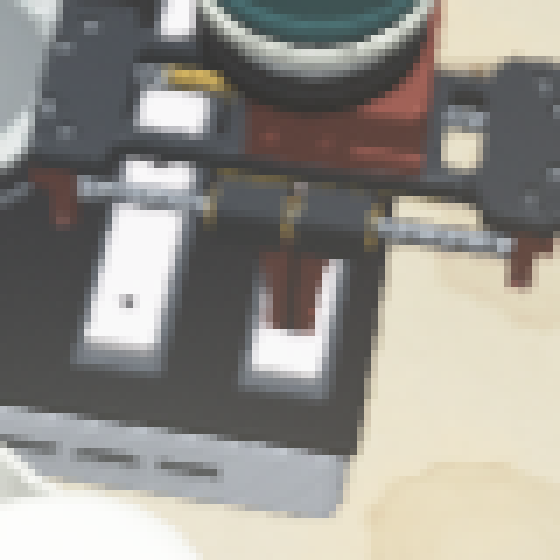

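Upward force is about 1.7 N, as expected for 2.5 mm of sink. The tip's lower edge (zoom row ~330) lies on mark 1, which was at row 323 before the bar sank. I'll start sliding.

Request:
arm_command --pt "0.0226 0 0.14 0 0 0 0" --pt "0.0453 0 0.28 0 0 0 0" --pt "0.0453 0 0.28 0 0 0 0" --pt "0.0453 0 0.28 0 0 0 0" --pt "0.0453 0 0.28 0 0 0 0" --pt "0.0453 0 0.28 0 0 0 0" --pt "0.0453 0 0.28 0 0 0 0" --pt "0.0453 0 0.28 0 0 0 0" --pt "0.0453 0 0.28 0 0 0 0" --pt "0.0453 0 0.28 0 0 0 0" --pt "0.0453 0 0.28 0 0 0 0" --pt "0.0453 0 0.28 0 0 0 0" --pt "0 0 0 0 0 0 0"

```text
clock: 7.22
position: [0.5011, 0.0604, 0.0808]
orientation: [-0.493, -0.42, 0.58, -0.494]
wrist_force: [-0.1, -1.4, 1.9]
opening: 0.0004
```

```bash
python3 - <<'E'
from h import *
p,M=st(); e=p+M@np.array([.014,0,-.010]);print('edge',e.round(4))
t=np.array([.4825,-.059,.0655]); print('to mark4',(M.T@(t-e)*1000).round(1))
E
```

```text
t 7.22 p [0.5011 0.0604 0.0808] F [-0.06 -1.36  1.87] open 0.0004
[[-0.026  0.987 -0.158]
 [-0.158 -0.16  -0.974]
 [-0.987 -0.     0.16 ]]
edge [0.5023 0.0679 0.0654]
to mark4 [ 20.5   0.7 126.8]
```

Request:
arm_command --pt "0.0453 0 0.28 0 0 0 0" --pt "0.0453 0 0.28 0 0 0 0" --pt "0.0453 0 0.28 0 0 0 0" --pt "0.0453 0 0.28 0 0 0 0" --pt "0.0453 0 0.28 0 0 0 0" --pt "0.0453 0 0.28 0 0 0 0" --pt "0.0453 0 0.28 0 0 0 0" --pt "0.0453 0.02 0.28 0 0 0 0" --pt "0.0453 0 0.28 0 0 0 0" --pt "0.0453 0 0.28 0 0 0 0" --pt "0.0453 0 0.28 0 0 0 0" --pt "0.0453 0 0.28 0 0 0 0" --pt "0.0453 0 0.28 0 0 0 0" --pt "0.0453 0 0.28 0 0 0 0" --pt "0.0453 0 0.28 0 0 0 0" --pt "0 0 0 0 0 0 0" --pt "0 0 0 0 0 0 0"

```text
clock: 8.63
position: [0.4848, -0.0441, 0.0808]
orientation: [-0.493, -0.42, 0.58, -0.494]
wrist_force: [-0.6, -0.7, 2.5]
opening: 0.0007
```

```bash
python3 - <<'E'
from h import *
p,M=st(); e=p+M@np.array([.014,0,-.010]);print('edge',e.round(4))
t=np.array([.4825,-.059,.0655]); print('to mark4',(M.T@(t-e)*1000).round(1))
im=arm.snapshot('side');cv2.imwrite('pics/side4z.png',cv2.resize(im[180:240,270:340],None,fx=9,fy=9,interpolation=cv2.INTER_NEAREST))
im=arm.snapshot('top');cv2.imwrite('pics/top4z.png',cv2.resize(im[140:280,175:315],None,fx=4,fy=4,interpolation=cv2.INTER_CUBIC))
E
```

```text
t 8.63 p [ 0.4848 -0.0441  0.0808] F [-0.57 -0.69  2.49] open 0.0007
[[-0.026  0.987 -0.158]
 [-0.158 -0.16  -0.974]
 [-0.987 -0.     0.16 ]]
edge [ 0.486  -0.0365  0.0654]
to mark4 [ 3.5  0.1 22.5]
```

View pics/side4z.png

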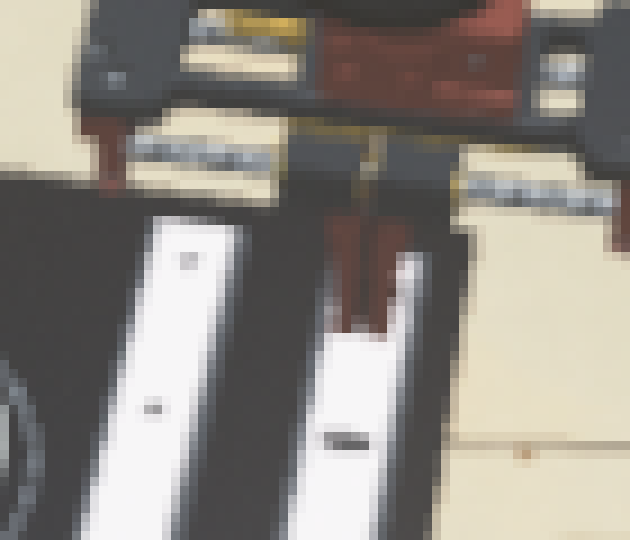

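View pics/top4z.png

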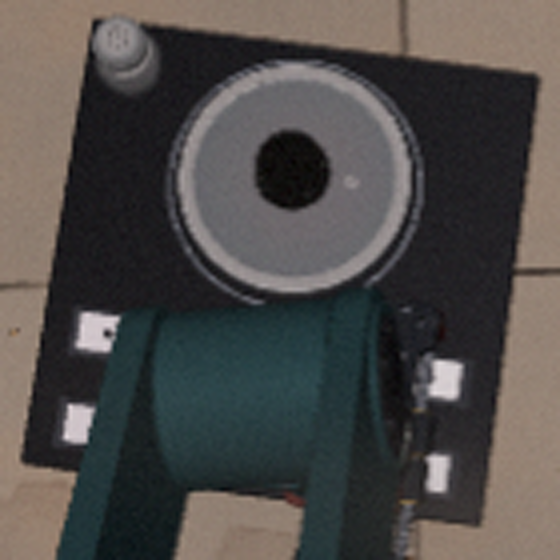

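The side view shows the tip's lower edge at ~(309.8,217.1) and mark 3 at ~(308.3,228.8). Because both are in the same view, I can measure the distance left to mark 4 (70 mm past mark 3) directly.

```bash
python3 - <<'E'
from h import *
z=.0655
m3=onz('side',(270+345/9-.5,180+440/9-.5),z); 
for r in(330,336,340):
    e=onz('side',(270+358/9-.5,180+r/9-.5),z); print(m3.round(4),e.round(4),'travelled from mark3',np.linalg.norm(e-m3).round(4))
E
```

```text
[0.4921 0.009  0.0655] [ 0.486  -0.0412  0.0655] travelled from mark3 0.0506
[0.4921 0.009  0.0655] [ 0.4861 -0.0384  0.0655] travelled from mark3 0.0478
[0.4921 0.009  0.0655] [ 0.4862 -0.0366  0.0655] travelled from mark3 0.0459
```

Visual and kinematic estimates agree: about 22.5 mm to go.

Request:
arm_command --pt "0.0453 0 0.28 0 0 0 0" --pt "0.0453 0 0.28 0 0 0 0" --pt "0.032 0 0.2 0 0 0 0" --pt "0.021 0 0.13 0 0 0 0" --pt "0 0 0 0 0 0 0" --pt "0 0 0 0 0 0 0" --pt "0 0 0 0 0 0 0"

```text
clock: 9.32
position: [0.4814, -0.0659, 0.0808]
orientation: [-0.493, -0.42, 0.58, -0.494]
wrist_force: [-0.1, -1.8, 1.8]
opening: 0.0006
```

```bash
python3 - <<'E'
from h import *
p,M=st(); e=p+M@np.array([.014,0,-.010]);print('edge',e.round(4))
im=arm.snapshot('side');cv2.imwrite('pics/side5z.png',cv2.resize(im[180:240,270:340],None,fx=9,fy=9,interpolation=cv2.INTER_NEAREST))
F=[]
for _ in range(6): arm.snapshot('side');F.append(arm.sense()['wrist_force'])
print(np.mean(F,0))
E
```

```text
t 9.32 p [ 0.4814 -0.0659  0.0808] F [-0.07 -1.83  1.85] open 0.0006
[[-0.026  0.987 -0.157]
 [-0.158 -0.159 -0.975]
 [-0.987 -0.     0.16 ]]
edge [ 0.4826 -0.0583  0.0654]
[-0.22699151 -1.44289018  1.91356867]
```

View pics/side5z.png

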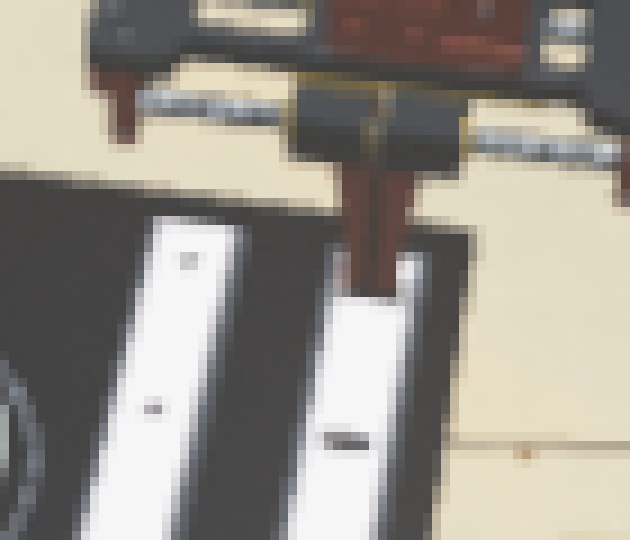

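Measured relative to mark 3, the edge sits about 2–3 mm short of mark 4's centre, already on the 12 mm mark. I'll nudge 1.5 mm further and check again.

Request:
arm_command --pt "0.01 0 0.06 0 0 0 0" --pt "0 0 0 0 0 0 0" --pt "0 0 0 0 0 0 0" --pt "0 0 0 0 0 0 0"

```text
clock: 10.0
position: [0.4812, -0.0667, 0.0807]
orientation: [-0.494, -0.42, 0.58, -0.493]
wrist_force: [-0.4, 2.4, 0.6]
opening: 0.0005
```

```bash
python3 - <<'E'
from h import *
p,M=st(); e=p+M@np.array([.014,0,-.010]);print('edge',e.round(4))
im=arm.snapshot('side');cv2.imwrite('pics/side6z.png',cv2.resize(im[195:235,290:330],None,fx=14,fy=14,interpolation=cv2.INTER_NEAREST))
E
```

```text
t 10.0 p [ 0.4812 -0.0667  0.0807] F [-0.37  2.43  0.57] open 0.0005
[[-0.025  0.987 -0.158]
 [-0.157 -0.16  -0.975]
 [-0.987  0.     0.159]]
edge [ 0.4825 -0.0592  0.0653]
```

View pics/side6z.png

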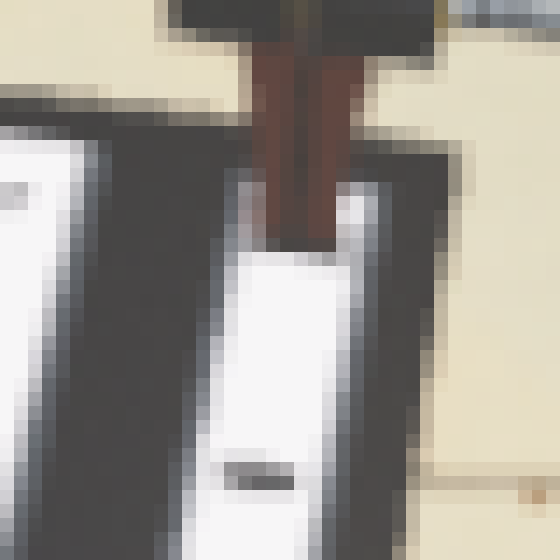

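Grey stroke pixels show beside the tip's edge at zoom (345,243), so the edge is on mark 4's stroke. I'll average the force once more, then hand in.

```bash
python3 - <<'E'
from h import *
F=[]
for _ in range(10): arm.snapshot('side');F.append(arm.sense()['wrist_force'])
F=np.array(F);print(F.mean(0),F.std(0)); p,M=st()
if F[:,2].mean()>.8: print(arm.finish_job())
E
```

```text
[-0.04113424  1.16627482  2.00295681] [0.65971714 0.48666253 0.45484949]
t 10.55 p [ 0.4812 -0.067   0.0808] F [0.06 1.3  1.56] open 0.0005
[[-0.025  0.987 -0.157]
 [-0.157 -0.159 -0.975]
 [-0.987 -0.     0.159]]
the job is handed in; nothing more can be done
None
```

I slid the closed fingertips, tilted slightly, along the power slider (the near bar) from mark 1 to mark 4. I handed the job in at 10.6 s with them resting on mark 4. No verdict is reported.

**Last checks:**
- **Pressure:** the tip's lower edge was at z ≈ 0.0653 m, so the bar was held down about 2.7 mm. The upward force averaged 2.0 N, about what the spring should give. Single readings varied by about 0.5 N, and one was as low as 0.6 N.
- **Position:** the edge was at y ≈ -0.059 m. In the side view it lines up with the large stroke.
- **Other objects:** the slide stayed on the power slider's line, well clear of the timer slider. The lid and shaker looked unmoved in the last top view, taken just before the final 24 mm. I didn't check the garlic or tin again, but the arm worked well away from them.

**Disagreement:** the two cameras placed the marks 4–5 mm apart in y. I mostly followed the side view, because it agreed with the robot's own pose to about 1 mm in y. The final spot is on the 12 mm mark by either camera.

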